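Shut the air valve with its ratchet lever

TASK

Shut the airbrush air off at the valve on the sloping stand: turn it clockwise with its black lever until the valve comes hard home against its own quarter-turn stop and the dark flat bar under the lever lies square across the pipe. A steel post stops the lever before the valve gets there, so lift the lever off its serrations, swing it back, let it drop into the teeth again and carry on; leave it let go and seated in the teeth, and do not knock over or shove the things standing about.

Things in the scene. Friction and masses are not known exactly. Their poses are not given: they have to be found in the camera images.
- panel: Fixed valve stand at a varying place and heading: grey foot 165 x 360 mm and an aluminium plate 150 x 200 mm that slopes 35 degrees, its normal leaning from vertical towards the stand's -x (the robot's side). Origin at table height; the valve axis meets the plate 115 mm above it. Stand x is uphill; y is along the steel pipe that crosses the plate.
- lamp (a point): Middle of the underside of the lamp bar over the stand (24 x 24 mm, 350 mm long along the stand's y), 230 mm above the table and 50 mm to -x of the stand's origin, on uprights at y = +-165 mm. A hand held vertical over the lever meets it: come in along the valve axis, from the robot's side. Axes as the stand's.
- post (a point): Top of the steel post (10 mm thick, up to 62 mm above the plate) that stops the lever in the shutting direction; 52 mm from the valve axis, 49 degrees from straight downhill, on the stand's +y side. Its twin stands 49 degrees to the -y side. They stop the lever, seated or lifted, about 37 degrees either side of downhill. Axes as the stand's.
- valve (a joint): Stem angle, rad: 0 = open: the dark flat bar (14 mm wide, from under the lever's hub to 81 mm from the axis) along the pipe to the stand's +y; 1.571 = shut: bar straight uphill, on its own hard stop. Grows clockwise looking down on the plate: a lever on the robot's side moves to the stand's +y. Takes 0.35 N m, stays where left. Starts at 0 to 0.45; at 0 the seated lever then points 34 degrees to -y of downhill.
- lever (a joint): Lift of the lever along the valve axis, m: 0 = seated, 0.014 = top. A spring presses it down (5 N seated, 8.5 N at the top). Below about 4 mm its teeth engage the stem's 16 (one per 22.5 degrees, about 1 degree play): lever and valve turn together both ways. Above, it swings freely and the valve stays. Set down on tooth tips it may stay up until swung a few degrees.
- grip (a point): Middle of the lever's grip: black plastic bar 14 mm wide, 22 mm tall (along the valve axis), 44 mm long, centred 90 mm from the valve axis and 43 mm above the sloping plate when seated; over 20 mm free below it. Site x points along the lever from grip to valve axis, z along the valve axis away from the plate, y across the grip. Moves with the lever.
- axle (a point): Point on the valve axis 43 mm above the plate, at the height of the seated grip, inside the lever's round hub (54 mm across, top 51 mm above the plate, with an 8 mm stud above). Its z axis is the valve axis, away from the plate, 35 degrees from vertical; it turns with the valve.
- spool_a: Loose thread spool, 42 mm across, 58 mm tall, origin under its middle; leave it.
- spool_b: Another such spool; leave it.
- spool_c: Another such spool; leave it.
- tape: Loose roll of tape lying flat, 84 mm across, 24 mm tall, origin under its middle; leave it.
- pens: Loose square pen cup, 70 mm wide, with pens to 150 mm height, origin under its middle; leave it.
- spray: Loose white plastic bottle, 54 mm across, 150 mm tall, origin under its middle; leave it.
- shoe: Loose sports shoe, about 260 x 80 x 96 mm, origin under its middle; leave it.

How it is judged:
On the way:
1. the lever is lifted clear of its serrations (value of joint lever above 0.005 m), for 0.1 s.
At the end, for the whole second after the job is handed in: The valve is turned to within 2.6 degrees of its hard stop (joint over 1.525 rad) and at rest, and the lever is down in its serrations (lift under 2 mm). Wherever the lever points is fine (value of joint valve above 1.525 rad and value of joint lever below 0.002 m and velocity of joint valve below 0.05 rad/s); the robot touches nothing.
It fails at once if a loose bystander is moved by more than 40 mm or tipped over (distance of any of spool_a, spool_b, spool_c, tape, pens, spray, shoe from where it was at the start of the episode above 0.04 m or angle between any of spool_a, spool_b, spool_c, tape, pens, spray, shoe's own z axis and vertical above 0.5 rad).
It also fails if it takes over 45 s, if anything falls off the work surface, if the arm or the gripper's body presses on something with over 40 N, if the wrist force passes 120 N, or if a joint passes its speed limit or range.

ROBOT

A 7-joint arm with a two-finger parallel gripper is mounted at the origin on the work surface. World frame = base frame: x ahead of the robot, y to its left, z up, the work surface at z = 0. Lengths are in m, angles in rad, forces in N, time in s.
With the tool pointing down it reaches from about 0.4 to 0.85 m from the base axis. Payload 10.4 kg.
Tool frame: the origin (TCP) lies on the centre line of the jaws, within the pads' length; the fingertips stand 14 mm ahead of it and the grasp point (between the pads) lies 5 mm behind it; z points along the fingers, y is the line along which they close (so a half turn about z gives the same grasp; the last joint's range is limited). The gripper opens to 85 mm and grips with 20 to 120 N. Pads are 22 mm wide; open, the fingers measure 114 mm over their backs; the gripper's body (76 mm by 85 mm) begins 54 mm behind the grasp point. The pads swing forward as they close: fully open they stand 13 mm farther back than shut.
Start: joints at [1.179, 0.332, -0.065, 1.46, 0.022, 1.35, -0.088], TCP at [0.225, -0.583, 0.245] pointing down, gripper open.
Joint ranges: [-2.6, 2.6], [-0.5, 2.12], [-1.47, 1.34], [0.16, 2.42], [-1.27, 4.41], [0.06, 2.06], [-2.6, 2.6]. Speed limits (rad/s): [2.22, 2.22, 2.79, 2.79, 3.14, 3.14, 3.14].

INTERFACE

Orientations are given as a 3x3 rotation matrix whose columns are the frame's x, y, z axes.
In Python, from rig import sense, read_camera, camera_info, sign_off, search_frame gives the robot as it stands.
- The arm moves only by the shell command python3 -m crank 'ROWS'. ROWS is JSON, a list of rows, each a list of 7 numbers: the finger opening in mm, from 0 to 85.4, then the shift along the tool's x, y, z normalised to -1 to 1, where 1 is 0.1 m, then the turn, a rotation vector about the tool's x, y, z normalised to -1 to 1, where 1 is pi/2 rad. In form: [[fingers, tx, ty, tz, wx, wy, wz], ...]. A call has 1 to 5 rows; each row is the pose to reach, as a shift and turn from the pose commanded when the call began, along the tool's axes at that moment; what a row does not reach only later rows make up. A row lasts 1/12 s, in which the tool goes at most 41.7 mm and 7.16 degrees, less where a joint would pass 70% of its speed; a pose out of reach is approached as far as the arm can. A call with a number of a shift or a turn outside -1 to 1 is refused whole. A call with a gripper value outside its range is refused whole. The fingers move at their own pace and stop on an object; the grip force is fixed at half the most. Time passes only in rows, so rows that repeat a pose let the fingers close. It gives the time, the measured TCP pose, the force, the opening and the grip force at its end, in the units of the state.
- sense(): the state, without advancing time (a new reading comes with each control period).
- read_camera(name): name is "side" or "top" or "wrist"; returns the picture (420x560x3 uint8, red, green, blue); there is no depth.
- camera_info(name): a dict with "intrinsics" (3x3 intrinsics, pixels), "k1" (the pictures are not rectified: a ray, as slopes to the right and down, at radius r is drawn at 1 + k1 r^2 times it, then the intrinsics apply), "position" and "attitude" of the camera in the world; the wrist camera has in their place "tool_from_camera" (4x4, takes a point from camera to tool coordinates, whose origin is the TCP and whose axes are the flange's). Camera axes: x right, y down, z forward; pixel columns grow to the right and rows downward; lengths in m; the calibration is good to about 2 mm. A picture is of the moment at which its call begins: read the wrist's pose just before it. camera_info takes no time and is no camera call.
- sign_off(): hands the job in; it is judged then, once.
Trained networks look in the newest picture that a camera, given by its name, has taken for a name from the list of things; names that differ only in an ending like _2 or _b are one class to them, and where a whole thing is asked for, a point or a joint stands for the part that bears it (a point fixed in the world has none). Each returns a list of dicts, best first, with "conf" (0 to 1); they miss things now and then, are a little off and sometimes report something else, mostly with a low value. They report only what shows in the picture. A call takes as long as a camera call.
- search_frame(camera, name): "location" ([x, y, z] in m, in the coordinates of the camera as it stood for that picture, good to about 4 mm: the middle of the surface that is visible of it).
The state is a dict: "clock": time; "joint_positions": joint angles; "joint_vel": joint speeds; "joint_efforts": joint torques, N m; "tool_pos": TCP position; "ee_rot": TCP orientation; "wrist_force": force on the tool from outside, world axes, zero at the start; "torque": the same for the moment, N m; "opening": finger opening in m; "gripper_force": force on a finger pad.
Only numpy, scipy, OpenCV 4.12 (cv2) and the standard library are available. Lean on these libraries where they do the work, as an engineer would, in place of code of your own. Each camera call takes 0.05 s, during which the arm holds its last target. There are 200 camera calls.

## Working session

There is one attempt and no reset: what is moved stays moved. The work goes in short steps, Python scripts to look and compute and a shell command to move; the robot and the scene stay as the last step left them, time stands still between calls to the robot, and variables do not carry over. Pictures are saved under pics/ and viewed, at most 10 in all, crops included, and the job is handed in when it is done.

```bash
mkdir -p pics; ls; python3 - <<'E'
from rig import *
import cv2,numpy as np
s=sense();print(s['clock'],s['tool_pos'],np.round(s['ee_rot'],3).tolist())
ims=[]
for c in['side','top','wrist']:
    im=read_camera(c);cv2.imwrite(f'pics/a_{c}.png',im[:,:,::-1])
    i=camera_info(c);print(c,{k:np.round(v,4).tolist() for k,v in i.items()})
    for n in['panel','lamp','post','valve','lever','grip','axle','spool_a','tape','pens','spray','shoe']:
        for d in search_frame(c,n)[:3]:
            if d['conf']<.3: continue
            p=np.array(d['location'])
            if c!='wrist': w=np.array(i['attitude'])@p+i['position']
            else:
                T=np.array(i['tool_from_camera']);w=np.array(s['ee_rot'])@(T[:3,:3]@p+T[:3,3])+s['tool_pos']
            print(n,round(d['conf'],2),np.round(w,3))
E
```

```text
pics
0.0 [ 0.22518552 -0.58264848  0.2445225 ] [[0.933, 0.361, -0.001], [0.361, -0.933, 0.001], [-0.0, -0.001, -1.0]]
side {'intrinsics': [[438.6534, 0.0, 282.0167], [0.0, 438.6534, 216.0895], [0.0, 0.0, 1.0]], 'k1': -0.0562, 'position': [0.453, -0.539, 0.9009], 'attitude': [[0.9923, -0.0979, 0.0765], [-0.1242, -0.7646, 0.6324], [-0.0034, -0.637, -0.7708]]}
panel 0.74 [ 0.572 -0.093  0.148]
panel 0.64 [ 0.599 -0.147  0.126]
lamp 0.97 [ 0.599 -0.145  0.129]
post 0.96 [ 0.596 -0.146  0.133]
valve 0.66 [ 0.585 -0.089  0.144]
lever 0.89 [ 0.575 -0.097  0.148]
grip 0.61 [ 0.573 -0.096  0.152]
grip 0.36 [0.376 0.403 0.054]
axle 0.6 [ 0.583 -0.09   0.142]
axle 0.57 [ 0.598 -0.146  0.124]
spool_a 0.64 [ 0.467 -0.297  0.035]
spool_a 0.58 [ 0.443 -0.194  0.037]
spool_a 0.58 [0.527 0.118 0.026]
tape 0.74 [ 0.472 -0.003  0.022]
tape 0.62 [ 0.596 -0.144  0.131]
pens 0.66 [ 0.585 -0.315  0.062]
spray 0.7 [0.651 0.119 0.092]
shoe 0.9 [0.376 0.403 0.055]
top {'intrinsics': [[543.8922, 0.0, 277.27], [0.0, 543.8922, 218.3173], [0.0, 0.0, 1.0]], 'k1': -0.145, 'position': [0.425, 0.0686, 1.7077], 'attitude': [[-0.0143, -0.9968, 0.0788], [-0.9999, 0.0145, 0.0021], [-0.0032, -0.0787, -0.9969]]}
panel 0.73 [ 0.599 -0.079  0.132]
lamp 0.97 [ 0.601 -0.072  0.135]
post 0.64 [ 0.603 -0.078  0.134]
valve 0.98 [ 0.589 -0.08   0.144]
lever 0.63 [ 0.576 -0.092  0.161]
grip 0.72 [ 0.58  -0.087  0.157]
axle 0.9 [ 0.592 -0.079  0.14 ]
axle 0.33 [0.53  0.121 0.025]
spool_a 0.61 [0.531 0.121 0.025]
spool_a 0.47 [ 0.436 -0.182  0.034]
tape 0.81 [ 0.467 -0.001  0.024]
pens 0.94 [ 0.574 -0.336  0.051]
spray 0.61 [0.647 0.132 0.105]
shoe 0.63 [0.386 0.423 0.068]
wrist {'intrinsics': [[308.4272, 0.0, 277.65], [0.0, 308.4272, 211.9351], [0.0, 0.0, 1.0]], 'k1': -0.0195, 'tool_from_camera': [[0.0007, -0.9554, -0.2953, 0.0758], [1.0, 0.0005, 0.0006, 0.0006], [-0.0004, -0.2953, 0.9554, -0.1289], [0.0, 0.0, 0.0, 1.0]]}
```

```bash
python3 - <<'E'
import cv2
im=cv2.imread('pics/a_side.png');cv2.imwrite('pics/c1.png',cv2.resize(im[40:340,150:550],(800,600),interpolation=cv2.INTER_CUBIC))
im=cv2.imread('pics/a_top.png');cv2.imwrite('pics/c2.png',cv2.resize(im[60:260,220:480],(780,600),interpolation=cv2.INTER_CUBIC))
E
```

```text
(no output)
```

View pics/c1.png

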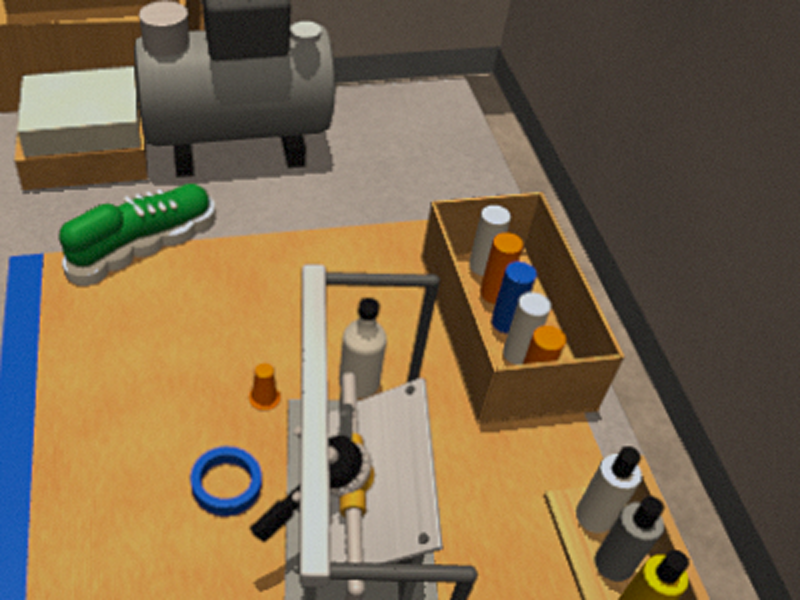

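View pics/c2.png

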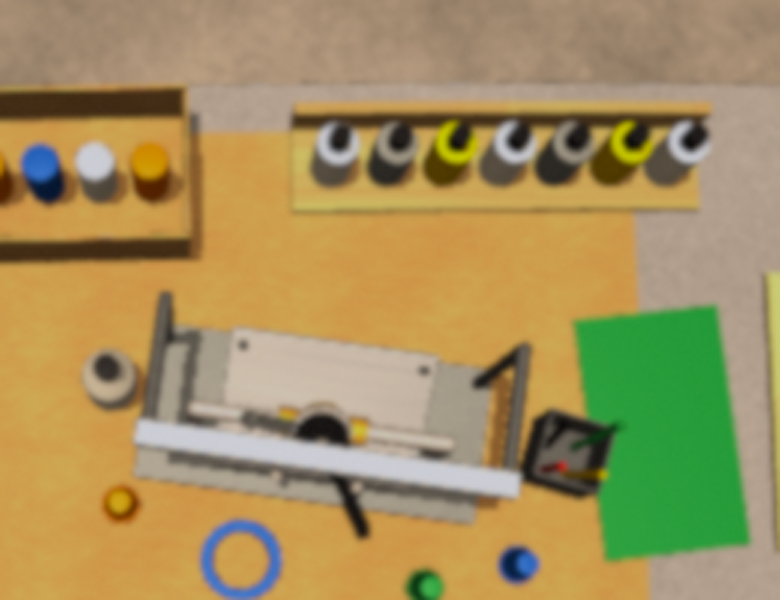

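```bash
cat > h.py <<'E'
import numpy as np
from rig import *
from scipy.optimize import least_squares
from scipy.spatial.transform import Rotation as Ro
a=np.radians(35);n=np.array([-np.sin(a),0,np.cos(a)]);d=np.array([-np.cos(a),0,-np.sin(a)]);Y=np.array([0,1.,0])
def proj(c,P,s=None):
    i=camera_info(c);K=np.array(i['intrinsics'])
    P=np.atleast_2d(P)
    if c=='wrist':
        T=np.array(i['tool_from_camera']);q=(P-s['tool_pos'])@np.array(s['ee_rot']);q=(q-T[:3,3])@T[:3,:3]
    else: q=(P-i['position'])@np.array(i['attitude'])
    u=q[:,:2]/q[:,2:];u=u*(1+i['k1']*(u**2).sum(1,keepdims=True))
    return u@K[:2,:2].T+K[:2,2]
def world(st,p):
    x,y,w=st;R=Ro.from_euler('z',w).as_matrix();return np.atleast_2d(p)@R.T+[x,y,0]
def lev(phi,r=.09,h=.043): return np.array([0,0,.115])+h*n+r*(np.cos(phi)*d+np.sin(phi)*Y)
def goal(st,phi,up=0.,r=.09):  # tool pose: grasp point (5mm behind TCP) at grip + up*n
    R=Ro.from_euler('z',st[2]).as_matrix()
    x=-(np.cos(phi)*d+np.sin(phi)*Y);z=-n;y=np.cross(z,x)
    M=R@np.c_[x,y,z]; p=world(st,lev(phi,r)+up*n)[0]+M[:,2]*.005
    return p,M
def delta(p,M,s=None,P0=None,M0=None):
    s=s or sense();M0=np.array(s['ee_rot']) if M0 is None else M0;P0=np.array(s['tool_pos']) if P0 is None else P0
    return np.round(np.r_[M0.T@(p-P0)/.1,Ro.from_matrix(M0.T@M).as_rotvec()/(np.pi/2)],3).tolist()
E
cat > fit.py <<'E'
from h import *
top=np.array([[138,420],[135,443],[520,474],[518,497]])/3+[220,60]
side=np.array([[302,267],[302,578],[326,267],[329,575]])/2+[150,40]
hub_t=np.array([322,432])/3+[220,60]; grip_s=np.array([275,515])/2+[150,40]; grip_t=np.array([352,508])/3+[220,60]
hub_s=np.array([340,460])/2+[150,40]
def L(x,y,z): return [-.05+x*.012,y*.175,z]
def f(v,full=False):
    st=v[:3]
    r=[proj('top',world(st,[L(1,1,.254),L(-1,1,.25),L(1,-1,.254),L(-1,-1,.25)]))-top,
       proj('side',world(st,[L(-1,1,.254),L(-1,-1,.254),L(1,1,.254),L(1,-1,.254)]))-side,
       proj('top',world(st,[lev(0,0,.051)]))-hub_t, proj('side',world(st,[lev(0,0,.051)]))-hub_s,
       proj('side',world(st,[lev(v[3],.09,.05)]))-grip_s,proj('top',world(st,[lev(v[3],.09,.05)]))-grip_t]
    r=np.vstack(r);return r if full else r.ravel()
o=least_squares(f,[.6,-.08,-.1,-.4],loss='soft_l1',x_scale=[.01,.01,.1,.1])
print(o.x,np.degrees(o.x[2:]));print(f(o.x,True).round(1).tolist())
st=o.x[:3];np.save('st.npy',o.x)
print('grip',world(st,lev(o.x[3])))
p,M=goal(st,o.x[3],.12);print(p,delta(p,M))
E
python3 fit.py
```

```text
[ 0.60623889 -0.07767458 -0.15615593 -0.49135599] [ -8.94707595 -28.15262455]
[[0.0, -2.3], [-0.2, -1.0], [1.1, -2.0], [0.4, -0.8], [0.4, -1.4], [-0.4, -0.6], [-0.1, -1.2], [1.3, 1.3], [0.3, 3.2], [-4.0, -1.2], [-4.3, 0.7], [0.3, 3.1]]
grip [[ 0.51106031 -0.1056769   0.10470884]]
[ 0.44590161 -0.09541847  0.19891133] [3.815, -3.753, 0.464, -0.189, 0.34, 0.021]
```

```bash
R='[[85,0.3,-0.3,0,0,0,0],[85,0.6,-0.6,0,0,0,0],[85,0.9,-0.9,0,0,0,0],[85,1,-1,0,0,0,0]]'
python3 -m crank '[[85,0.3,-0.3,0,0,0,0],[85,0.6,-0.6,0,0,0,0],[85,0.9,-0.9,0,0,0,0],[85,1,-1,0,0,0,0]]'
python3 -m crank '[[85,0.3,-0.3,0,0,0,0],[85,0.6,-0.6,0,0,0,0],[85,0.9,-0.9,0,0,0,0],[85,1,-1,0,0,0,0]]'
python3 -c "
from h import *
v=np.load('st.npy');print(sense()['joint_positions'],delta(*goal(v[:3],v[3],.12)))"
```

```text
clock: 2.28
tool_pos: [0.2857, -0.4489, 0.2456]
ee_rot: [[0.931, 0.365, 0.001], [0.365, -0.931, 0.001], [0.001, -0.0, -1.0]]
wrist_force: [0.8, 0.1, 0.6]
opening: 0.0848
gripper_force: 0.0
clock: 2.62
tool_pos: [0.3423, -0.3193, 0.2457]
ee_rot: [[0.931, 0.366, 0.001], [0.366, -0.931, 0.0], [0.001, 0.0, -1.0]]
wrist_force: [0.8, -0.2, 0.7]
opening: 0.0849
gripper_force: 0.0
[ 9.27508953e-01 -6.55397992e-04 -2.72131159e-01  1.84409213e+00
 -9.57102827e-04  1.29751993e+00 -5.40814297e-01] [1.783, -1.705, 0.47, -0.19, 0.339, 0.024]
```

```bash

python3 -m crank '[[85,0.2,-0.2,0,-0.038,0.068,0],[85,0.4,-0.4,0,-0.076,0.136,0],[85,0.6,-0.6,0,-0.114,0.204,0],[85,0.8,-0.8,0,-0.15,0.272,0],[85,1,-1,0,-0.19,0.34,0.02]]'
python3 -c "
from h import *
v=np.load('st.npy');print(sense()['joint_positions'],delta(*goal(v[:3],v[3],.12)))"
```

```text
clock: 3.03
tool_pos: [0.3973, -0.1949, 0.2463]
ee_rot: [[0.784, 0.243, 0.571], [0.355, -0.93, -0.092], [0.509, 0.275, -0.816]]
wrist_force: [1.9, 1.9, 0.4]
opening: 0.0847
gripper_force: 0.0
[ 0.83707828 -0.46606188 -0.2563575   2.32954125 -0.52529999  0.74879374
 -0.3660692 ] [0.494, -0.938, 0.573, 0.003, -0.002, 0.001]
```

```bash

python3 -m crank '[[85,0.15,-0.25,0.15,0,0,0],[85,0.3,-0.5,0.3,0,0,0],[85,0.45,-0.75,0.5,0,0,0],[85,0.5,-0.94,0.57,0,0,0],[85,0.5,-0.94,0.57,0,0,0]]'
python3 - <<'E'
from h import *
import cv2
v=np.load('st.npy');s=sense();print(s['joint_positions'],delta(*goal(v[:3],v[3],.12)))
im=read_camera('wrist')[:,:,::-1].copy()
for n_ in['grip','axle','valve','lever','post','lamp']:
    for e in search_frame('wrist',n_)[:2]:
        i=camera_info('wrist');T=np.array(i['tool_from_camera']);w=np.array(s['ee_rot'])@(T[:3,:3]@e['location']+T[:3,3])+s['tool_pos']
        print(n_,round(e['conf'],2),w.round(3))
for P in [lev(v[3]),lev(v[3],.112,.054),lev(0,0,.059)]+[lev(t*np.radians(49),.052,.062) for t in(-1,1)]:
    u=proj('wrist',world(v[:3],P),s)[0];cv2.circle(im,tuple(int(k) for k in u),3,(0,0,255),-1);print(u)
cv2.imwrite('pics/w1.png',im)
E
```

```text
clock: 3.45
tool_pos: [0.4454, -0.0914, 0.1967]
ee_rot: [[0.787, 0.252, 0.564], [0.359, -0.929, -0.087], [0.502, 0.271, -0.821]]
wrist_force: [-1.0, 0.5, 0.1]
opening: 0.0849
gripper_force: 0.0
[ 0.82090051 -0.44671574 -0.59683094  2.38539228 -0.51511943  0.56669954
 -0.67634187] [0.001, 0.045, -0.012, -0.002, 0.002, 0.004]
grip 0.66 [ 0.568 -0.085  0.154]
grip 0.6 [0.471 0.012 0.024]
axle 0.68 [ 0.57  -0.072  0.149]
valve 0.85 [ 0.576 -0.074  0.147]
lever 0.96 [ 0.568 -0.08   0.154]
post 0.85 [ 0.562 -0.089  0.135]
lamp 0.7 [ 0.562 -0.093  0.129]
[282.66335716 212.77851726]
[282.49984668 242.76102056]
[284.51269082  95.02787909]
[309.21954762 166.33095844]
[210.92601628 112.09173041]
```

View pics/w1.png

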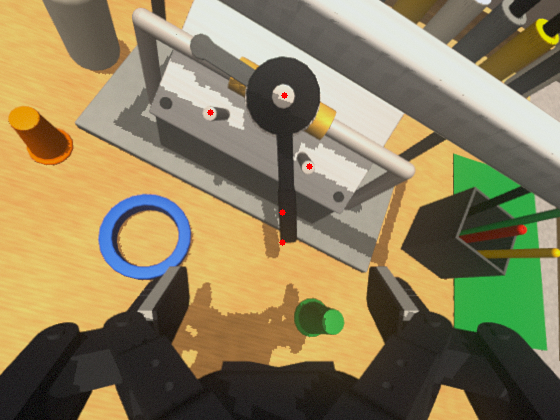

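```bash
python3 -c "
from h import *
v=np.load('st.npy');v[3]=np.radians(-30.5);np.save('st.npy',v);print(delta(*goal(v[:3],v[3],.12)),delta(*goal(v[:3],v[3],.05)),delta(*goal(v[:3],v[3],0)))"
```

```text
[0.006, 0.036, 0.001, 0.0, 0.001, -0.026] [0.007, 0.036, 0.701, 0.0, 0.001, -0.026] [0.008, 0.036, 1.201, 0.0, 0.001, -0.026]
```

```bash

python3 -m crank '[[85,0,0.03,0.2,0,0,-0.026],[85,0,0.036,0.4,0,0,-0.026],[85,0.007,0.036,0.6,0,0,-0.026],[85,0.007,0.036,0.7,0,0,-0.026],[85,0.007,0.036,0.7,0,0,-0.026]]'
python3 - <<'E'
from h import *
import cv2
v=np.load('st.npy');s=sense();print(s['joint_positions'],delta(*goal(v[:3],v[3],0)))
im=read_camera('wrist')[:,:,::-1].copy()
for P in [lev(v[3]),lev(v[3],.112,.054),lev(0,0,.059)]+[lev(t*np.radians(49),.052,.062) for t in(-1,1)]:
    u=proj('wrist',world(v[:3],P),s)[0];cv2.circle(im,tuple(int(k) for k in u),3,(0,0,255),-1);print(u)
cv2.imwrite('pics/w2.png',im)
E
```

```text
clock: 4.22
tool_pos: [0.4863, -0.1045, 0.1406]
ee_rot: [[0.778, 0.278, 0.563], [0.391, -0.916, -0.088], [0.492, 0.289, -0.821]]
wrist_force: [-0.2, 0.1, 0.9]
opening: 0.0847
gripper_force: 0.0
[ 0.9033269  -0.20694065 -0.73024725  2.36479623 -0.39290954  0.34397445
 -0.72245727] [0.011, 0.014, 0.485, -0.002, 0.002, 0.0]
[278.64830881 246.27846944]
[278.57620764 287.99168862]
[279.0411423   83.26156577]
[311.41953979 187.44914035]
[170.2713092  104.44579084]
```

View pics/w2.png

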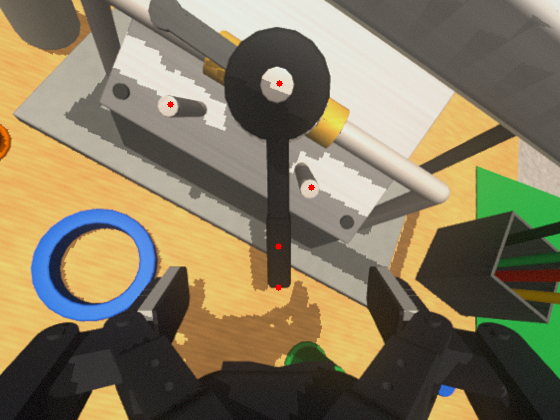

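The stud (279,83), both post tops and the grip end (279,288) all land on their predicted dots, so the model fits. I'll descend and close.

```bash

python3 -m crank '[[85,0.01,0.014,0.2,0,0,0],[85,0.01,0.014,0.4,0,0,0],[85,0.01,0.014,0.485,0,0,0],[85,0.01,0.014,0.485,0,0,0]]'
python3 -m crank '[[5,0,0,0,0,0,0],[5,0,0,0,0,0,0],[5,0,0,0,0,0,0],[5,0,0,0,0,0,0],[5,0,0,0,0,0,0]]'
python3 -m crank '[[5,0,0,0,0,0,0],[5,0,0,0,0,0,0],[5,0,0,0,0,0,0]]'
python3 - <<'E'
from h import *
v=np.load('st.npy');s=sense();print(s['joint_positions'],delta(*goal(v[:3],v[3],0)),s['torque'])
# swing rows relative to current pose: from phi0
for a0,steps in((v[3],[7,14,21,28,35]),):
    p0,M0=goal(v[:3],a0)
    for k in steps: print(k,delta(*goal(v[:3],a0+np.radians(k)),s,p0,M0))
E
```

```text
clock: 4.6
tool_pos: [0.5148, -0.1101, 0.1027]
ee_rot: [[0.778, 0.278, 0.564], [0.392, -0.915, -0.09], [0.491, 0.291, -0.821]]
wrist_force: [-0.2, -0.7, 0.0]
opening: 0.085
gripper_force: 0.0
clock: 5.02
tool_pos: [0.515, -0.1095, 0.1039]
ee_rot: [[0.776, 0.278, 0.566], [0.394, -0.915, -0.09], [0.492, 0.293, -0.82]]
wrist_force: [0.7, -0.6, 0.1]
opening: 0.025
gripper_force: 0.0
clock: 5.27
tool_pos: [0.5148, -0.1089, 0.1032]
ee_rot: [[0.776, 0.28, 0.565], [0.394, -0.915, -0.089], [0.492, 0.292, -0.82]]
wrist_force: [-4.7, 3.4, 3.4]
opening: 0.0129
gripper_force: 61.1
[ 1.07373778 -0.01677202 -0.94029352  2.33033712  0.00813522  0.21275918
 -1.06963012] [-0.01, 0.002, 0.013, -0.001, 0.001, 0.002] [0.52713592 0.83020291 0.64277573]
7 [0.007, -0.11, -0.0, -0.0, 0.0, 0.078]
14 [0.027, -0.218, -0.0, -0.0, -0.0, 0.156]
21 [0.06, -0.323, -0.0, -0.0, -0.0, 0.233]
28 [0.105, -0.423, 0.0, -0.0, -0.0, 0.311]
35 [0.163, -0.516, -0.0, -0.0, -0.0, 0.389]
```

```bash

python3 -m crank '[[5,0.007,-0.11,0,0,0,0.078],[5,0.027,-0.218,0,0,0,0.156],[5,0.06,-0.323,0,0,0,0.233],[5,0.06,-0.323,0,0,0,0.233]]'
cat > chk.py <<'E'
from h import *
import sys
v=np.load('st.npy');s=sense();R=Ro.from_euler('z',v[2]).as_matrix()
# lever angle from TCP position and from tool x axis
q=R.T@(np.array(s['tool_pos'])-[v[0],v[1],0])-lev(0,0); M=R.T@np.array(s['ee_rot'])
print('phi pos',np.degrees(np.arctan2(q@Y,q@d)).round(2),'r',np.hypot(q@Y,q@d).round(4),'h',(q@n).round(4),'phi rot',np.degrees(np.arctan2(-M[:,0]@Y,-M[:,0]@d)).round(2))
print('F tool',(np.array(s['ee_rot']).T@s['wrist_force']).round(1),np.round(s['torque'],2),'j',np.round(s['joint_positions'],2),s['clock'])
for g in sys.argv[1:]: 
    ph,up=map(float,g.split(','));print(g,delta(*goal(v[:3],np.radians(ph),up),s))
E
python3 chk.py
```

```text
clock: 5.6
tool_pos: [0.5102, -0.0774, 0.0966]
ee_rot: [[0.825, -0.023, 0.565], [0.034, -0.995, -0.09], [0.564, 0.094, -0.82]]
wrist_force: [-4.5, 0.4, 4.0]
opening: 0.013
gripper_force: 61.6
phi pos -9.4 r 0.0895 h -0.0036 phi rot -9.33
F tool [-1.5  0.1 -5.9] [-0.09  0.87  0.38] j [ 1.1  -0.03 -1.05  2.36  0.2   0.2  -1.71] 5.6
```

```bash

python3 -m crank '[[5,0.007,-0.11,0,0,0,0.078],[5,0.027,-0.218,0,0,0,0.156],[5,0.027,-0.218,0,0,0,0.156]]'
python3 chk.py
```

```text
clock: 5.85
tool_pos: [0.5126, -0.0558, 0.0959]
ee_rot: [[0.795, -0.222, 0.564], [-0.208, -0.974, -0.09], [0.569, -0.045, -0.821]]
wrist_force: [-6.4, 0.9, 4.2]
opening: 0.0127
gripper_force: 61.5
phi pos 4.52 r 0.0898 h -0.0037 phi rot 4.7
F tool [-2.9  0.4 -7.1] [-0.12  1.05  0.18] j [ 1.15 -0.03 -1.16  2.35  0.37  0.21 -2.17] 5.85
```

```bash

python3 -m crank '[[5,0.007,-0.11,0,0,0,0.078],[5,0.007,-0.11,0,0,0,0.078]]'
python3 chk.py
python3 -m crank '[[5,0,0,-0.05,0,0,0],[5,0,0,-0.1,0,0,0],[5,0,0,-0.105,0,0,0],[5,0,0,-0.105,0,0,0]]'
python3 chk.py
```

```text
clock: 6.02
tool_pos: [0.5156, -0.0449, 0.0967]
ee_rot: [[0.762, -0.318, 0.564], [-0.327, -0.941, -0.09], [0.559, -0.116, -0.821]]
wrist_force: [-7.0, -2.3, 5.0]
opening: 0.0132
gripper_force: 61.2
phi pos 11.76 r 0.0899 h -0.0037 phi rot 11.78
F tool [-1.8  3.8 -7.9] [-0.39  1.09 -0.33] j [ 1.16 -0.02 -1.21  2.35  0.46  0.23 -2.4 ] 6.0167
clock: 6.35
tool_pos: [0.5099, -0.0444, 0.1055]
ee_rot: [[0.763, -0.314, 0.565], [-0.321, -0.943, -0.09], [0.561, -0.112, -0.82]]
wrist_force: [3.5, -2.2, -6.6]
opening: 0.0132
gripper_force: 58.8
phi pos 11.51 r 0.0895 h 0.0068 phi rot 11.43
F tool [-0.3  1.8  7.6] [ 0.09  1.   -0.1 ] j [ 1.1  -0.09 -1.13  2.35  0.18  0.23 -2.14] 6.35
```

```bash

python3 -m crank '[[5,0.007,0.11,0,0,0,-0.078],[5,0.027,0.218,0,0,0,-0.156],[5,0.06,0.323,0,0,0,-0.233],[5,0.06,0.323,0,0,0,-0.233]]'
python3 chk.py
python3 -m crank '[[5,0.007,0.11,0,0,0,-0.078],[5,0.027,0.218,0,0,0,-0.156],[5,0.06,0.323,0,0,0,-0.233],[5,0.077,0.363,0,0,0,-0.264],[5,0.077,0.363,0,0,0,-0.264]]'
python3 chk.py -33.4,0 -34,0
```

```text
clock: 6.68
tool_pos: [0.5048, -0.0775, 0.1051]
ee_rot: [[0.825, -0.012, 0.565], [0.047, -0.995, -0.089], [0.563, 0.1, -0.82]]
wrist_force: [4.7, 2.5, -6.9]
opening: 0.0132
gripper_force: 59.2
phi pos -10.05 r 0.0891 h 0.0064 phi rot -10.07
F tool [ 0.1 -3.2  8.1] [0.4  0.86 0.46] j [ 0.92 -0.08 -0.87  2.37  0.05  0.22 -1.56] 6.6833
clock: 7.1
tool_pos: [0.5109, -0.1121, 0.1129]
ee_rot: [[0.761, 0.32, 0.565], [0.441, -0.893, -0.088], [0.476, 0.316, -0.821]]
wrist_force: [6.5, 3.9, -7.2]
opening: 0.0133
gripper_force: 59.5
phi pos -33.45 r 0.0886 h 0.0062 phi rot -33.65
F tool [ 3.2 -3.7  9.2] [0.61 0.62 0.78] j [ 0.81 -0.06 -0.67  2.34 -0.09  0.24 -0.93] 7.1
-33.4,0 [-0.014, -0.001, 0.112, -0.001, 0.001, 0.003]
-34,0 [-0.014, 0.009, 0.112, -0.001, 0.001, -0.004]
```

```bash

python3 -m crank '[[5,-0.005,0,0.05,0,0,0],[5,-0.01,0,0.1,0,0,0],[5,-0.01,0,0.105,0,0,0],[5,-0.01,0,0.105,0,0,0]]'
python3 chk.py
```

```text
clock: 7.43
tool_pos: [0.5163, -0.1131, 0.1043]
ee_rot: [[0.761, 0.317, 0.566], [0.438, -0.895, -0.089], [0.478, 0.315, -0.82]]
wrist_force: [-4.6, 5.0, 7.2]
opening: 0.0129
gripper_force: 62.4
phi pos -33.35 r 0.0891 h -0.004 phi rot -33.42
F tool [ 2.1 -3.6 -9. ] [0.64 0.43 0.98] j [ 0.83 -0.02 -0.7   2.33  0.01  0.21 -1.02] 7.4333
```

```bash

python3 -m crank '[[5,0.007,-0.11,0,0,0,0.078],[5,0.027,-0.218,0,0,0,0.156],[5,0.06,-0.323,0,0,0,0.233],[5,0.06,-0.323,0,0,0,0.233]]'
python3 chk.py
python3 -m crank '[[5,0.007,-0.11,0,0,0,0.078],[5,0.027,-0.218,0,0,0,0.156],[5,0.06,-0.323,0,0,0,0.233],[5,0.06,-0.323,0,0,0,0.233]]'
python3 chk.py
```

```text
clock: 7.77
tool_pos: [0.5102, -0.0819, 0.097]
ee_rot: [[0.825, 0.017, 0.566], [0.082, -0.993, -0.09], [0.56, 0.12, -0.82]]
wrist_force: [-3.2, 0.6, 4.6]
opening: 0.0129
gripper_force: 62.3
phi pos -12.31 r 0.0896 h -0.0037 phi rot -12.08
F tool [-0.  -0.1 -5.7] [0.03 0.65 0.66] j [ 0.86 -0.03 -0.81  2.36  0.21  0.2  -1.67] 7.7667
clock: 8.1
tool_pos: [0.514, -0.0499, 0.0961]
ee_rot: [[0.777, -0.28, 0.564], [-0.279, -0.956, -0.091], [0.565, -0.087, -0.82]]
wrist_force: [-5.9, 4.4, 3.5]
opening: 0.0136
gripper_force: 62.3
phi pos 8.37 r 0.09 h -0.0038 phi rot 8.9
F tool [-3.8 -2.8 -6.6] [0.43 0.93 1.17] j [ 0.89 -0.03 -0.94  2.36  0.45  0.22 -2.35] 8.1
```

```bash

python3 -m crank '[[5,0,-0.031,0,0,0,0.022],[5,0.002,-0.063,0,0,0,0.044],[5,0.002,-0.063,0,0,0,0.044]]'
python3 chk.py
```

```text
clock: 8.35
tool_pos: [0.516, -0.0434, 0.0967]
ee_rot: [[0.757, -0.33, 0.565], [-0.341, -0.936, -0.089], [0.558, -0.125, -0.82]]
wrist_force: [-7.3, 0.5, 4.7]
opening: 0.0129
gripper_force: 61.4
phi pos 12.72 r 0.0901 h -0.0038 phi rot 12.67
F tool [-3.1  1.3 -8.1] [0.05 1.05 0.21] j [ 0.9  -0.02 -0.96  2.35  0.49  0.23 -2.46] 8.35
```

```bash

python3 -m crank '[[5,0,-0.031,0,0,0,0.01],[5,0.002,-0.047,0,0,0,0.02],[5,0.002,-0.047,0,0,0,0.02]]'
python3 chk.py
```

```text
clock: 8.6
tool_pos: [0.5172, -0.0403, 0.0971]
ee_rot: [[0.746, -0.355, 0.564], [-0.371, -0.924, -0.091], [0.553, -0.141, -0.821]]
wrist_force: [-8.8, -2.2, 4.7]
opening: 0.0131
gripper_force: 61.5
phi pos 14.85 r 0.0901 h -0.0039 phi rot 14.5
F tool [-3.2  4.5 -8.6] [-0.34  1.17 -0.5 ] j [ 0.9  -0.02 -0.97  2.35  0.52  0.24 -2.53] 8.6
```

```bash
python3 - <<'E'
from h import *
import cv2
v=np.load('st.npy');s=sense()
im=read_camera('wrist')[:,:,::-1].copy()
for k in(0,15):
  for P in [lev(np.radians(180+k),r,.02) for r in(.05,.081)]:
    u=proj('wrist',world(v[:3],P),s)[0];cv2.circle(im,tuple(int(t) for t in u),3,(0,0,255),-1)
cv2.imwrite('pics/w3.png',im)
t=read_camera('top')[:,:,::-1];cv2.imwrite('pics/t3.png',cv2.resize(t[160:240,270:390],(780,520),interpolation=cv2.INTER_CUBIC))
E
```

```text
(no output)
```

View pics/w3.png

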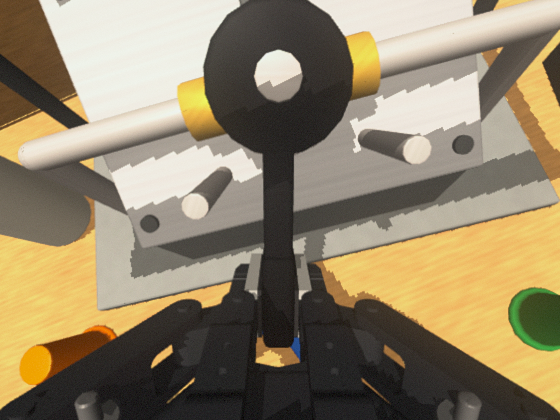

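View pics/t3.png

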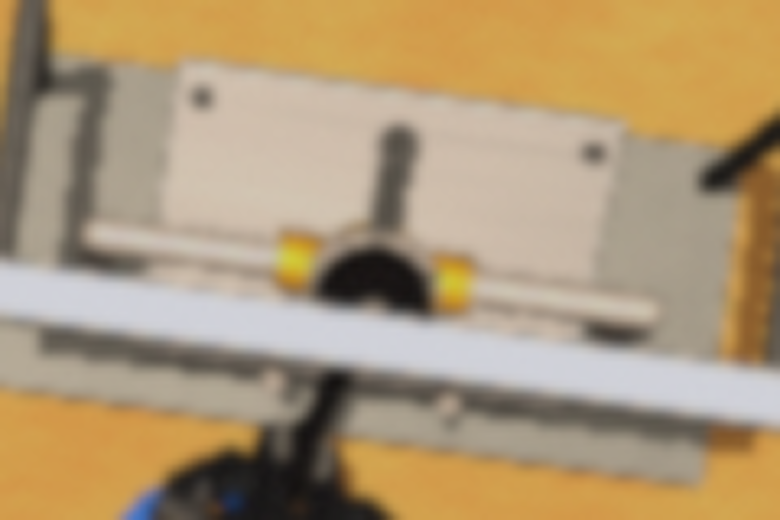

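The top picture shows the bar from (385,235) to (398,140), perpendicular to the pipe within a couple of degrees. I'll push on until the force shows the hard stop.

```bash

python3 -m crank '[[5,0.002,-0.02,0,0,0,0.005],[5,0.003,-0.04,0,0,0,0.01],[5,0.003,-0.04,0,0,0,0.01]]'
python3 chk.py
python3 -m crank '[[5,0.002,-0.02,0,0,0,0],[5,0.003,-0.04,0,0,0,0],[5,0.003,-0.04,0,0,0,0]]'
python3 chk.py
```

```text
clock: 8.95
tool_pos: [0.518, -0.0383, 0.0973]
ee_rot: [[0.74, -0.369, 0.562], [-0.387, -0.917, -0.093], [0.55, -0.148, -0.822]]
wrist_force: [-11.4, -6.9, 6.0]
opening: 0.0133
gripper_force: 61.8
phi pos 16.18 r 0.0902 h -0.004 phi rot 15.49
F tool [ -2.5   9.7 -10.7] [-1.1   1.52 -1.26] j [ 0.9  -0.02 -0.98  2.34  0.54  0.25 -2.57] 8.95
clock: 9.2
tool_pos: [0.5185, -0.0371, 0.0973]
ee_rot: [[0.74, -0.374, 0.559], [-0.39, -0.916, -0.097], [0.548, -0.146, -0.823]]
wrist_force: [-14.8, -14.9, 6.0]
opening: 0.013
gripper_force: 62.6
phi pos 17.03 r 0.0903 h -0.0042 phi rot 15.65
F tool [ -1.8  18.3 -11.8] [-2.03  1.88 -2.58] j [ 0.94 -0.01 -1.02  2.34  0.56  0.26 -2.6 ] 9.2
```

```bash

python3 -m crank '[[70,0,0,0,0,0,0],[70,0,0,0,0,0,0],[70,0,0,0,0,0,0],[70,0,0.02,0,0,0,0],[70,0,0.02,0,0,0,0]]'
python3 -m crank '[[70,0,0,0,0,0,0],[70,0,0,0,0,0,0],[70,0,0,0,0,0,0]]'
python3 chk.py
python3 -m crank '[[70,0,0,-0.2,0,0,0],[70,0,0,-0.4,0,0,0],[70,0,0,-0.6,0,0,0],[70,0,0,-0.8,0,0,0],[70,0,0,-0.8,0,0,0]]'
python3 - <<'E'
from h import *
import cv2
v=np.load('st.npy');s=sense();print(np.round(s['joint_positions'],2),s['wrist_force'])
im=read_camera('wrist')[:,:,::-1].copy()
for P in [lev(np.radians(16)),lev(np.radians(16),.112,.054),lev(0,0,.059)]+[lev(np.radians(180+k),.081,.02) for k in (-4,0)]:
    u=proj('wrist',world(v[:3],P),s)[0];cv2.circle(im,tuple(int(t) for t in u),2,(0,0,255),-1)
t=read_camera('top')[:,:,::-1].copy()
cv2.imwrite('pics/w4.png',np.hstack([im[:,:460],cv2.resize(t[160:240,310:370],(315,420),interpolation=cv2.INTER_CUBIC)]))
E
```

```text
clock: 9.62
tool_pos: [0.5206, -0.034, 0.0989]
ee_rot: [[0.74, -0.363, 0.565], [-0.383, -0.919, -0.089], [0.552, -0.151, -0.82]]
wrist_force: [0.3, 0.0, -0.2]
opening: 0.0698
gripper_force: 0.0
clock: 9.87
tool_pos: [0.5205, -0.0339, 0.0989]
ee_rot: [[0.74, -0.364, 0.565], [-0.383, -0.919, -0.089], [0.552, -0.151, -0.82]]
wrist_force: [-0.7, -0.1, 0.7]
opening: 0.07
gripper_force: 0.0
phi pos 19.55 r 0.0893 h -0.0037 phi rot 15.28
F tool [-0.1  0.3 -1. ] [ 0.07  0.56 -0.  ] j [ 0.93 -0.01 -1.02  2.34  0.55  0.25 -2.58] 9.8667
clock: 10.28
tool_pos: [0.4757, -0.0252, 0.1697]
ee_rot: [[0.737, -0.361, 0.572], [-0.382, -0.92, -0.087], [0.557, -0.154, -0.816]]
wrist_force: [1.4, -0.6, 0.4]
opening: 0.0701
gripper_force: 0.0
[ 0.65 -0.34 -0.7   2.38 -0.19  0.42 -1.93] [ 1.37360595 -0.55156405  0.37850723]
```

View pics/w4.png

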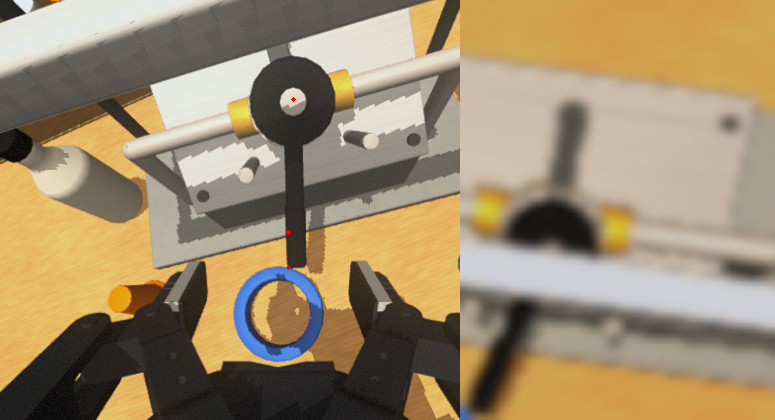

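The lever at rest points about 13° to +y. Its stud sits on the seated-height dot at (293,100). The bar runs straight uphill, square to the pipe, and the force rose sharply at the stop. Nothing else has moved.

```bash
python3 -c "
from rig import *
print(sign_off())"
```

```text
the job is handed in; nothing more can be done
None
```

The job is handed in with the valve shut: I felt it come up against its hard stop, the bar looks square across the pipe, the lever is let go and seated in its teeth as far as I can tell, and none of the loose things were touched.

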